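# Present the large plug gauge level over its pocket

### The job

Lift the larger of the two double-ended plug gauges out of its cradle, gripping it lightly (under 50 N, the handle is a thin tube), and keep it level all the way. Hold it level and still over the middle of the closed pocket flap, lined up with the flap's long side (either end first) and high enough for the flap to swing upright beneath it; after at least three seconds there finish while still holding it, so that a colleague can open the flap. Do not bump or open the flap, and leave everything else where it lies.

Things in the scene. Friction and masses are not known exactly. Their poses are not given: they have to be found in the camera images.
- large_balance (a point): Balance point of the larger plug gauge, on its axis, 50 mm above the shelf at the start, 20 mm from the handle's middle towards the longer plug: grip here, else the gauge droops. x runs along the axis to the longer plug; the gauge may roll, so y and z may point anywhere round it. Along x the handle spans -70 to 30 mm, the longer plug ends at 66 mm, the shorter at -88 mm.
- gauge_large: The larger plug gauge, one rigid metal piece 154 mm long, 0.35 to 0.5 kg, lying level in its cradle: a round handle 20 mm in diameter, 100 mm long, with a threaded chrome plug 32 mm in diameter at each end, one 36 mm and one 18 mm long. Origin and axes as large_balance.
- cradle_large: Fixed grey cradle of the larger gauge: base plate 8 mm high, 60 mm wide, and a V saddle 12 mm long under each plug (50 mm wide, up to 50 mm high); the handle is free on both sides and below. It stands left or right of the pocket. Origin on the shelf under the balance point; x along the gauge to its longer plug.
- gauge_small: The smaller plug gauge, same shape, 104 mm long, plugs 20 mm and handle 14 mm in diameter, in its own cradle with the axis 42 mm above the shelf. Origin at its balance point. Leave alone.
- pocket_middle (a point): Middle of the flap's top face, 18 mm above the shelf. x runs along the flap's long side, z up. The flap, 182 by 88 mm, covers the gauge pocket and is hinged along its +y long side; swung upright it would reach 117 mm above the shelf.
- flap (a joint): Opening angle of the flap, 0 shut, 1.57 upright; a light spring keeps it shut. Leave it shut.
- pocket: Fixed steel surround of the pocket, 205 mm (x) by 114 mm (y), 14 mm high, with its flap; origin on the shelf under its middle, axes as pocket_middle.
- ring_gauge: Blued steel ring gauge lying flat, 72 mm across, 22 mm high; origin under its middle. Leave alone.
- small_ring: Small blued ring gauge, 48 mm across, 14 mm high; origin under its middle. Leave alone.
- thread_cap: Plastic thread cap, 50 mm across, 34 mm high; origin under its middle. Leave alone.
- dial_indicator: Dial indicator with rubber grip on its back, 58 mm across, 22 mm high, stem reaching 71 mm along its x; origin under the dial's middle. Leave alone.
- steel_rule: Steel rule, 150 by 19 by 3 mm, along its x; origin under its middle. Leave alone.
- brush: Thread brush, 170 mm long, lying along its x; origin under its middle. Leave alone.
Not all that is in view belongs to the job. What is shaped like the gauge_large but pink or purple is not meant.

How it is judged:
By the outcome, as a careful person would: the job done as asked, in the order asked, and still so for the second after the job is handed in, while the arm keeps its last pose, push and grip.
It also fails if it takes over 43 s, if anything falls off the work surface, if the arm or the gripper's body presses on something with over 40 N, if the wrist force passes 120 N, or if a joint passes its speed limit or range.

### The arm

A 6-joint arm with a two-finger parallel gripper is mounted at the origin on the work surface. World frame = base frame: x ahead of the robot, y to its left, z up, the work surface at z = 0. Lengths are in m, angles in rad, forces in N, time in s.
With the tool pointing down it reaches from about 0.35 to 0.85 m from the base axis. Payload 8.1 kg.
Tool frame: the origin (TCP) lies at the centre of the arm's flange, where the gripper is bolted on; the fingertips stand 186 mm ahead of it and the grasp point (between the pads) lies 167 mm ahead of it; z points along the fingers, y is the line along which they close (so a half turn about z gives the same grasp; the last joint's range is limited). The gripper opens to 93 mm and grips with 3 to 60 N. Pads are 15 mm wide; open, the fingers measure 128 mm over their backs; the gripper's body (75 mm by 188 mm) begins 65 mm behind the grasp point.
Start: joints at [1.015, 0.13, 1.488, -0, 1.523, -0.085], TCP at [0.272, 0.535, 0.405] pointing down, gripper open.
Joint ranges: [-2.96, 2.96], [-0.89, 2.26], [0.02, 2.5], [-1.34, 4.48], [0, 2.73], [-2.66, 2.66]. Speed limits (rad/s): [2.39, 2.39, 2.79, 3.14, 3.14, 3.14].

### API

Orientations are given as a rotation vector (axis times angle).
In Python, from plant import read_state, read_camera, camera_params, robot gives the robot as it stands.
- The arm moves only by the tool carry_out, never from a script. Its argument "targets" is a list of rows, each an object of numbers: "hand": the opening in per cent of the stroke, from 0 (shut) to 100 (fully open); "x", "y", "z": the shift along the tool's x, y, z in m; "ax", "ay", "az": the turn, a rotation vector about the tool's x, y, z in rad. In form: [{"hand": .., "x": .., "y": .., "z": .., "ax": .., "ay": .., "az": ..}, ...]. A call has 1 to 8 rows; each row is the pose to reach, as a shift and turn from the pose commanded when the call began, along the tool's axes at that moment; what a row does not reach only later rows make up. A row lasts 1/8 s, in which the tool goes at most 62.5 mm and 10.7 degrees, less where a joint would pass 70% of its speed; a pose out of reach is approached as far as the arm can. A call with a gripper value outside its range is refused whole. The fingers move at their own pace and stop on an object; "newtons" is the grip in N (left out, the last holds). Time passes only in rows, so rows that repeat a pose let the fingers close. It gives the time, the measured TCP pose, the force, the opening and the grip force at its end, in the units of the state.
- read_state(): the state, without advancing time (a new reading comes with each control period).
- read_camera(name): name is "scene" or "top"; returns (picture, depth): 400x640x3 uint8, blue, green, red; 400x640 float32, m along the optical axis (not along the pixel's ray), 0 where there is no reading.
- camera_params(name): a dict with "fx", "fy", "cx", "cy" (pixels), "position" and "rotation" of the camera in the world. Camera axes: x right, y up, looking along -z (the intrinsics and any distortion apply to the point x, -y, -z); pixel columns grow to the right and rows downward; lengths in m; the calibration is good to about 2 mm. A picture is of the moment at which its call begins. camera_params takes no time and is no camera call.
- robot.close_job(): hands the job in; it is judged then, once.
The state is a dict: "t": time; "q": joint angles; "dq": joint speeds; "joint_torque": joint torques, N m; "tool_pos": TCP position; "orientation": TCP orientation; "force": force on the tool from outside, world axes, zero at the start; "wrist_torque": the same for the moment, N m; "opening": finger opening in m; "gripper_force": force on a finger pad.
Only numpy, scipy, OpenCV 4.12 (cv2) and the standard library are available. Lean on these libraries where they do the work, as an engineer would, in place of code of your own. Each camera call takes 0.05 s, during which the arm holds its last target. There are 200 camera calls.

## Working session

There is one attempt and no reset: what is moved stays moved. The work goes in short steps, Python scripts to look and compute and a tool call to move; the robot and the scene stay as the last step left them, time stands still between calls to the robot, and variables do not carry over. Pictures are saved under pics/ and viewed, at most 10 in all, crops included, and the job is handed in when it is done.

Besides the shell and the picture viewer there is one more tool, called after "Request:" as name([rows], argument=value, ...), one row to a line, values as JSON. carry_out: Moves the arm, as the interface text tells. Its arguments: {"type":"object","properties":{"targets":{"type":"array","items":{"type":"object","properties":{"hand":{"type":"number"},"x":{"type":"number"},"y":{"type":"number"},"z":{"type":"number"},"ax":{"type":"number"},"ay":{"type":"number"},"az":{"type":"number"}}}},"newtons":{"type":"number"}},"required":["targets"]}

```bash
mkdir -p pics
cat > h.py <<'E'
import numpy as np, cv2
from plant import read_state, read_camera, camera_params, robot
def world(cam,d,u,v,p=None):
    p=p or camera_params(cam); z=float(d[int(v),int(u)])
    R=np.array(p["rotation"]); R=R if R.shape==(3,3) else cv2.Rodrigues(R)[0]
    return R@np.array([(u-p["cx"])/p["fx"]*z,-(v-p["cy"])/p["fy"]*z,-z])+np.array(p["position"])
E
python3 - <<'E'
from h import *
for c in("scene","top"):
    i,d=read_camera(c); cv2.imwrite(f"pics/{c}0.png",i); np.save(c+"0.npy",d); print(camera_params(c))
print(read_state())
E
```

```text
{'fx': 416.54797608018174, 'fy': 416.54797608018174, 'cx': 317.0650178954358, 'cy': 201.526898963952, 'position': array([0.9673743 , 0.68130251, 1.00158571]), 'rotation': array([0.27012326, 0.98649315, 2.47342553])}
{'fx': 482.3278639909462, 'fy': 482.3278639909462, 'cx': 314.1707645507285, 'cy': 204.62623128849376, 'position': array([ 0.3944065 , -0.05479042,  1.64277439]), 'rotation': array([ 0.05125833, -0.07606159, -1.59786074])}
{'t': 0.1, 'q': array([ 1.01460467e+00,  1.31064629e-01,  1.48916070e+00, -8.54653115e-06,
        1.52298282e+00, -8.53822403e-02]), 'dq': array([-0.00073645, -0.00268119, -0.00323294,  0.00058776,  0.00021546,
       -0.00176994]), 'joint_torque': array([ 7.09779124e-04, -5.61348617e+01, -4.93094516e+01,  7.70227960e-02,
        2.93158041e-02, -5.55421923e-05]), 'tool_pos': array([0.27202973, 0.53456296, 0.40380996]), 'orientation': array([-7.32616470e-01, -3.05445941e+00,  2.41201032e-03]), 'force': array([-0.90938014,  0.33114757, -0.01709293]), 'wrist_torque': array([ 0.03526869, -0.04422772, -0.00603434]), 'gripper_force': 0.0, 'opening': 0.09327171855560594}
```

View pics/top0.png

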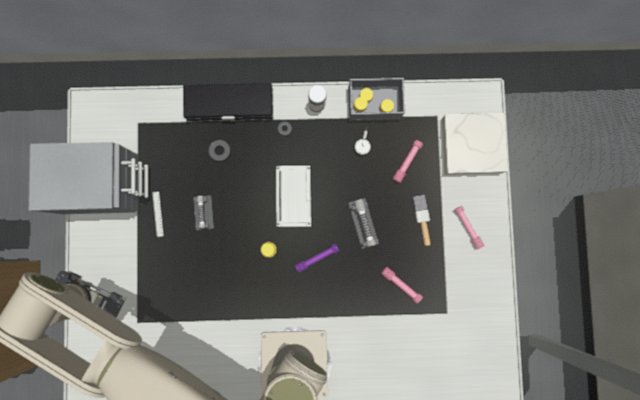

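View pics/scene0.png

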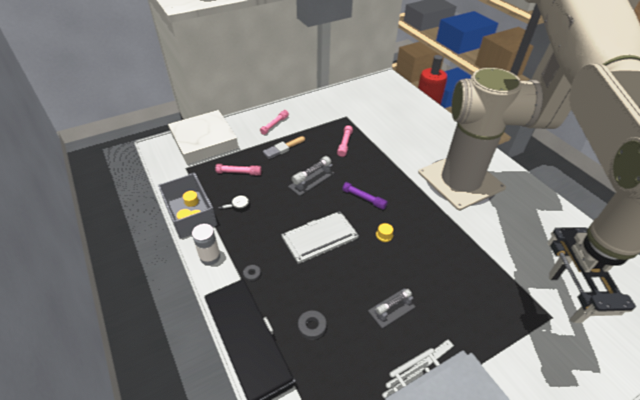

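The top view shows the larger gauge around (363,222), the pocket around (293,196) and the small gauge at (203,212). I'll enlarge the first two.

Run:
```python
from h import *
i=cv2.imread("pics/top0.png")
a=cv2.resize(i[190:255,335:390],None,fx=9,fy=9,interpolation=cv2.INTER_CUBIC)[:585]
b=cv2.resize(i[160:232,268:318],None,fx=6,fy=6,interpolation=cv2.INTER_CUBIC)
o=np.zeros((585,800,3),np.uint8); o[:585,:495]=a; o[:432,500:800]=b
cv2.imwrite("pics/crop.png",o)
d=np.load("top0.npy"); p=camera_params("top")
# height map: all points
R=cv2.Rodrigues(p["rotation"])[0]
v,u=np.mgrid[:400,:640]; P=np.stack([(u-p["cx"])/p["fx"]*d,-(v-p["cy"])/p["fy"]*d,-d],-1)@R.T+p["position"]
np.save("topP.npy",P)
print((P[195:250:2,347:380:2,2]*1000).round().astype(int))
print("table",np.median(P[150:160,320:350,2]), "flap",np.median(P[180:215,283:303,2]))
```

```text
[[  -2   -1   11   -1    5    3    0    3    7   -7   -2   -7    2   -5
     3    2    2]
 [   2    0    0    1    7    0    0    4   -3   -7    2    5    4    0
     3    6    2]
 [  -4    0    8    6   -2   -2   11   58    2    6    1    0    3    2
    -5    3   -1]
 [   7    0    4   17   56   64   63   62   58   12   -3   -2    2   -8
     7    0   -1]
 [   0    8    9   12   54   60   66   61   58   48    3    3    5    5
     6    5    2]
 [  -4    1   13   10   37   66   65   61   63   43    4    3   -3   -2
     3   -1   10]
 [  -1   -5   12   46   44   60   64   62   64   10    5    1   -3    4
    -1   -1   -6]
 [  -3    1    5   42    6   59   59   68   65   60    5    2    8    5
     4    5   -1]
 [   1   -4   16   11    8   55   49   62   65    5   10    2    0    0
    -1   -3    3]
 [   2    1    1    9    6    5   50   60   58   58   13   13   -2    0
     0    2    1]
 [  -1    0  -11    8    3    8   13   59   60   64   14    1   -1   -1
     6   -1   -4]
 [   9   -4   -1   11    7    8   14   57   65   59    8   12    6   -2
    -2   -4   -1]
 [   5    6    0   -
[... 774 characters left out ...]
  11    0   -3]
 [   0    3    4    1    9   -1   11   12   10   15   54   64   59    6
     9    2   -1]
 [   0    6    1    2    2    7    2    8    9   11   53 1643   64   63
    45   48    5]
 [  -1    2   -8   -3    0    1    3    2    1   -3   59   64   73   62
    53   48   -7]
 [  -3   -3    3   -6    1    0   -1   17   44   50   51   68   61   62
    59   13    1]
 [  -1    2    8    1    3    6    1   13   11   55   46   65    3   11
     3    6    3]
 [   2    2    6    2    4    8    1   11   13   11    8    1    0    7
     2    7   -4]
 [   3   -7    4    3   -5    4   -1    6   -2    4    6    4    1   -2
     0    3   -4]]
table 0.0006353830799978866 flap 0.018352914041339985
```

View pics/crop.png

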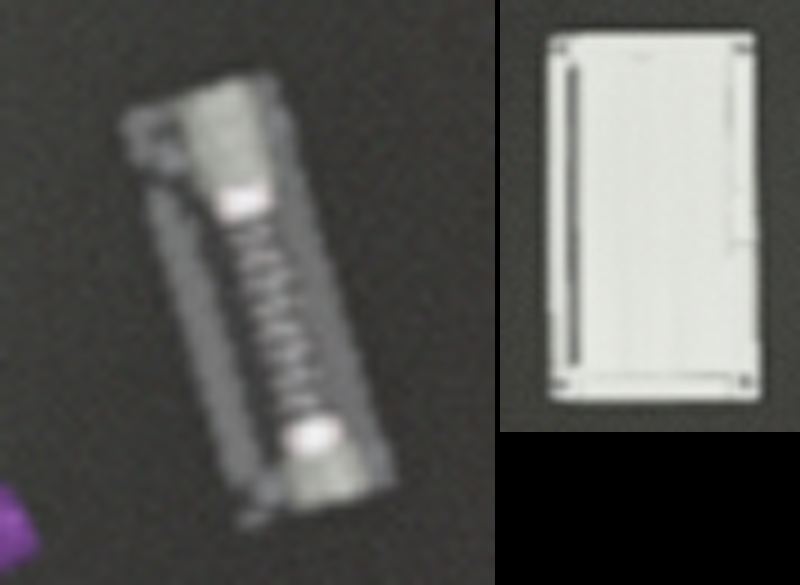

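The larger gauge's long plug points away from the robot, with its end at (360,199.4). Its short end is at (371.7,245.6). The pocket's corners are about (276,166), (310.5,166), (311.7,226.7) and (276.3,226.7).

```bash
cat >> h.py <<'E'
def ray(cam,u,v,z):
    p=camera_params(cam);R=cv2.Rodrigues(p["rotation"])[0]
    r=R@np.array([(u-p["cx"])/p["fx"],-(v-p["cy"])/p["fy"],-1]);o=p["position"]
    return o+r*(z-o[2])/r[2]
from scipy.spatial.transform import Rotation as Ro
def go(xyz,yaw):
    "shift and turn in tool axes to put the grasp point at xyz, tool down, tool x at yaw"
    s=read_state();R=Ro.from_rotvec(s["orientation"])
    T=Ro.from_matrix(np.array([[np.cos(yaw),np.sin(yaw),0],[np.sin(yaw),-np.cos(yaw),0],[0,0,-1]]).T)
    return R.inv().apply(np.array(xyz)+[0,0,.167]-s["tool_pos"]).round(4),(R.inv()*T).as_rotvec().round(4)
E
python3 - <<'E'
from h import *
P=np.load("topP.npy")
L=ray("top",360,199.4,.055);S=ray("top",371.7,245.6,.055)
print("ends",L,S,np.linalg.norm(L-S)); ax=(L-S)/np.linalg.norm(L-S)
print("bal",S+.088*ax,(L-.066*ax),"yaw",np.arctan2(ax[1],ax[0]))
Q=P[205:240,345:385].reshape(-1,3); 
a=(Q-L)@ax; Q=Q[(Q[:,2]>.05)&(Q[:,2]<.075)&(a<-.045)&(a>-.13)]
c=np.median(Q,0);m=Q.mean(0);w=np.linalg.svd((Q-m)[:,:2])[2][0];print("handle fit",m,len(Q),np.arctan2(w[1],w[0]), "off", np.cross(ax[:2],(m-S)[:2]))
# pocket
c=[ray("top",268+(u-500)/6,160+v/6,.014) for u,v in((548,35),(755,35),(762,400),(550,400))]
print(np.round(c,4),np.mean(c,0)); 
F=P[160:232,268:318].reshape(-1,3);F=F[(F[:,2]>.008)&(F[:,2]<.03)][:,:2].astype(np.float32);print(cv2.minAreaRect(F*1000),F.mean(0))
print("box max z",np.nanmax(P[140:215,30:150,2]),P[180,100],P[180,142])
for y in(0,):
  s=read_state();print(Ro.from_rotvec(s["orientation"]).as_matrix().round(4))
# scene cross-check: project
for n,X in (("bal",L-.066*ax),("L",L),("S",S),("pk",np.r_[np.mean(c,0)[:2],.018])):
  p=camera_params("scene");q=cv2.Rodrigues(p["rotation"])[0].T@(X-p["position"]);print(n,p["cx"]-p["fx"]*q[0]/q[2],p["cy"]+p["fy"]*q[1]/q[2])
i=cv2.imread("pics/scene0.png");cv2.imwrite("pics/sc.png",cv2.resize(i[150:270,275:365],None,fx=5,fy=5,interpolation=cv2.INTER_CUBIC))
E
```

```text
ends [ 0.53572427 -0.23379996  0.055     ] [ 0.38231459 -0.26675258  0.055     ] 0.15690890300790697
bal [ 0.46835211 -0.2482716   0.055     ] [ 0.47119614 -0.2476607   0.055     ] yaw 0.2115863407813122
handle fit [ 0.44922707 -0.249652    0.0589415 ] 155 -2.8793663715094606 off 0.002666848239555328
[[ 0.662   0.0439  0.014 ]
 [ 0.6589 -0.0736  0.014 ]
 [ 0.4515 -0.0717  0.014 ]
 [ 0.4548  0.0474  0.014 ]] [ 0.55677462 -0.01351714  0.014     ]
((559.9940185546875, -10.081367492675781), (167.6002655029297, 242.44622802734375), 88.78533935546875) [ 0.5579981  -0.01207904]
box max z 1.6427743947487077 [0.60253277 0.56024169 0.19906705] [0.62731086 0.50235485 0.00081355]
[[-8.912e-01  4.536e-01 -8.000e-04]
 [ 4.536e-01  8.912e-01 -1.400e-03]
 [ 1.000e-04 -1.600e-03 -1.000e+00]]
bal 309.02924441991894 169.48284087235825
L 293.86106010556637 178.13273835808877
S 328.8839505211711 158.16038006716923
pk 320.6883891905309 232.85886289385653<stdin>:8: DeprecationWarning: Arrays of 2-dimensional vectors are deprecated. Use arrays of 3-dimensional vectors instead. (deprecated in NumPy 2.0)
```

View pics/sc.png

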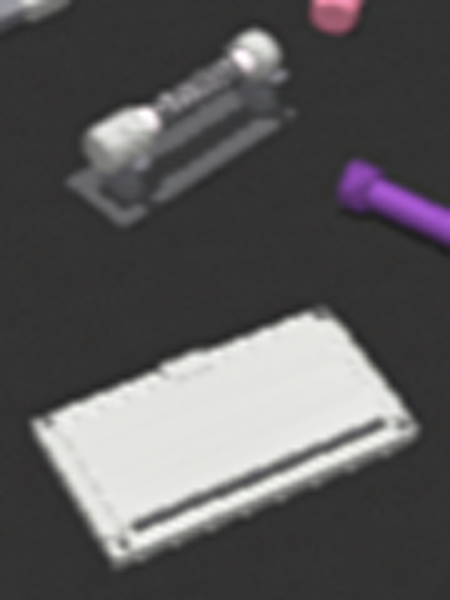

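The scene view agrees with these positions to about 2 px. That view shows the long plug at crop (110,140), the short plug at (260,50) and the pocket centre near (225,428). Next I'll work out the approach.

Run:
```python
from h import *
print(go([.47,-.2445,.15],.252))
```

```text
(array([-0.5298, -0.6044,  0.0877]), array([-9.0000e-04,  1.9000e-03,  2.4188e+00]))
```

Request:
carry_out([
  {"hand": 100, "x": -0.015, "y": -0.017, "z": 0, "az": 0.07},
  {"hand": 100, "x": -0.045, "y": -0.05, "z": 0, "az": 0.2},
  {"hand": 100, "x": -0.075, "y": -0.085, "z": 0, "az": 0.34},
  {"hand": 100, "x": -0.105, "y": -0.12, "z": 0, "az": 0.48},
  {"hand": 100, "x": -0.135, "y": -0.155, "z": 0, "az": 0.62},
  {"hand": 100, "x": -0.165, "y": -0.19, "z": 0, "az": 0.76},
  {"hand": 100, "x": -0.195, "y": -0.222, "z": 0, "az": 0.9},
  {"hand": 100, "x": -0.225, "y": -0.256, "z": 0, "az": 1.03},
], newtons=40)

```text
schema error: expected keys hand, x, y, z, ax, ay, az
```

Run:
```python
from h import *
print(go([.47,-.2445,.15],.252),read_state()["q"].round(2))
```

```text
(array([-0.5298, -0.6044,  0.0877]), array([-9.0000e-04,  1.9000e-03,  2.4188e+00])) [ 1.01  0.13  1.49 -0.    1.52 -0.09]
```

Request:
carry_out([
  {"hand": 100, "x": -0.015, "y": -0.017, "z": 0, "ax": 0, "ay": 0, "az": 0.07},
  {"hand": 100, "x": -0.045, "y": -0.05, "z": 0, "ax": 0, "ay": 0, "az": 0.2},
  {"hand": 100, "x": -0.075, "y": -0.085, "z": 0, "ax": 0, "ay": 0, "az": 0.34},
  {"hand": 100, "x": -0.105, "y": -0.12, "z": 0, "ax": 0, "ay": 0, "az": 0.48},
  {"hand": 100, "x": -0.135, "y": -0.155, "z": 0, "ax": 0, "ay": 0, "az": 0.62},
  {"hand": 100, "x": -0.165, "y": -0.19, "z": 0, "ax": 0, "ay": 0, "az": 0.76},
  {"hand": 100, "x": -0.195, "y": -0.222, "z": 0, "ax": 0, "ay": 0, "az": 0.9},
  {"hand": 100, "x": -0.225, "y": -0.256, "z": 0, "ax": 0, "ay": 0, "az": 1.03},
], newtons=40)

```text
t: 1.1
tool_pos: [0.3565, 0.2031, 0.4044]
orientation: [-2.147, -2.293, 0.0]
force: [0.4, -0.6, 0.5]
opening: 0.0929
gripper_force: 0.0
```

Run:
```python
from h import *
print(go([.47,-.2445,.15],.252),read_state()["q"].round(2),read_state()["t"])
```

```text
(array([-0.4541,  0.0838,  0.0875]), array([-1.0000e-04,  2.0000e-04,  1.3847e+00])) [ 0.39 -0.41  1.98 -0.    1.57  0.33] 1.1
```

Request:
carry_out([
  {"hand": 100, "x": -0.057, "y": 0.01, "z": 0, "ax": 0, "ay": 0, "az": 0.17},
  {"hand": 100, "x": -0.114, "y": 0.021, "z": 0, "ax": 0, "ay": 0, "az": 0.34},
  {"hand": 100, "x": -0.17, "y": 0.031, "z": 0.02, "ax": 0, "ay": 0, "az": 0.52},
  {"hand": 100, "x": -0.23, "y": 0.042, "z": 0.04, "ax": 0, "ay": 0, "az": 0.69},
  {"hand": 100, "x": -0.285, "y": 0.052, "z": 0.05, "ax": 0, "ay": 0, "az": 0.86},
  {"hand": 100, "x": -0.34, "y": 0.063, "z": 0.06, "ax": 0, "ay": 0, "az": 1.04},
  {"hand": 100, "x": -0.4, "y": 0.074, "z": 0.07, "ax": 0, "ay": 0, "az": 1.21},
  {"hand": 100, "x": -0.44, "y": 0.081, "z": 0.08, "ax": 0, "ay": 0, "az": 1.34},
])

```text
t: 2.1
tool_pos: [0.4681, -0.2313, 0.324]
orientation: [-3.108, -0.461, 0.001]
force: [0.5, -0.1, 0.5]
opening: 0.0929
gripper_force: 0.0
```

Request:
carry_out([
  {"hand": 100, "x": 0, "y": 0, "z": 0.005, "ax": 0, "ay": 0, "az": 0.04},
  {"hand": 100, "x": 0, "y": 0, "z": 0.005, "ax": 0, "ay": 0, "az": 0.04},
])

```text
t: 2.35
tool_pos: [0.4677, -0.229, 0.3186]
orientation: [-3.114, -0.407, 0.003]
force: [-0.0, -0.4, 0.1]
opening: 0.0928
gripper_force: 0.0
```

Run:
```python
from h import *
print(go([.47,-.2445,.15],.252),read_state()["q"].round(2),read_state()["t"])
for c in("scene","top"):
    i,d=read_camera(c); cv2.imwrite(f"pics/{c}1.png",i); np.save(c+"1.npy",d)
    s=read_state();p=camera_params(c);R=Ro.from_rotvec(s["orientation"])
    for X in([0,0,0],[0,0,.167],[0,0,.186],[0,.055,.186],[0,-.055,.186]):
        q=cv2.Rodrigues(p["rotation"])[0].T@(s["tool_pos"]+R.apply(X)-p["position"]);print(c,X,round(p["cx"]-p["fx"]*q[0]/q[2],1),round(p["cy"]+p["fy"]*q[1]/q[2],1))
a=cv2.resize(cv2.imread("pics/scene1.png")[100:220,260:360],None,fx=5,fy=5,interpolation=cv2.INTER_CUBIC)
cv2.imwrite("pics/sc1.png",a)
```

```text
(array([-0.0017,  0.0156,  0.0015]), array([-0.0017,  0.0016,  0.0082])) [-0.55 -0.03  1.81  0.    1.36  0.76] 2.35
scene [0, 0, 0] 312.9 105.2
scene [0, 0, 0.167] 312.8 150.0
scene [0, 0, 0.186] 312.8 154.6
scene [0, 0.055, 0.186] 301.2 146.7
scene [0, -0.055, 0.186] 324.7 162.8
top [0, 0, 0] 369.4 215.1
top [0, 0, 0.167] 362.5 218.3
top [0, 0, 0.186] 361.8 218.7
top [0, 0.055, 0.186] 378.5 213.7
top [0, -0.055, 0.186] 345.0 223.7
```

View pics/sc1.png

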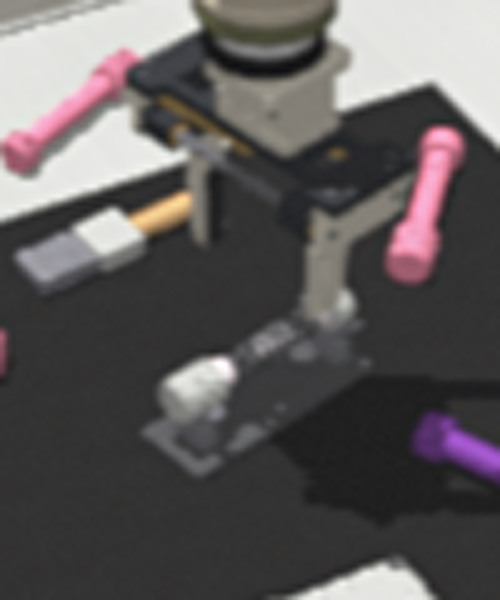

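The fingertips appear in the crop at (203,243) and (322,318), about 1.5 px below where I predicted. That matches the offset I saw for the gauge, so the position from the top camera holds. I'll descend.

Request:
carry_out([
  {"hand": 100, "x": -0.002, "y": 0.0155, "z": 0, "ax": -0.0017, "ay": 0.0016, "az": 0.008},
  {"hand": 100, "x": -0.002, "y": 0.0155, "z": 0.01, "ax": -0.0017, "ay": 0.0016, "az": 0.008},
  {"hand": 100, "x": -0.002, "y": 0.0155, "z": 0.03, "ax": -0.0017, "ay": 0.0016, "az": 0.008},
  {"hand": 100, "x": -0.002, "y": 0.0155, "z": 0.045, "ax": -0.0017, "ay": 0.0016, "az": 0.008},
  {"hand": 100, "x": -0.002, "y": 0.0155, "z": 0.055, "ax": -0.0017, "ay": 0.0016, "az": 0.008},
  {"hand": 100, "x": -0.002, "y": 0.0155, "z": 0.055, "ax": -0.0017, "ay": 0.0016, "az": 0.008},
  {"hand": 100, "x": -0.002, "y": 0.0155, "z": 0.055, "ax": -0.0017, "ay": 0.0016, "az": 0.008},
])

```text
t: 3.32
tool_pos: [0.4704, -0.2443, 0.2653]
orientation: [3.115, 0.396, 0.004]
force: [-0.3, 0.0, 0.5]
opening: 0.0932
gripper_force: 0.0
```

Run:
```python
from h import *
print(go([.47,-.2445,.05],.252),read_state()["t"])
for k,c in enumerate(("scene","top")):
    i,d=read_camera(c); cv2.imwrite(f"pics/{c}2.png",i)
    b=i[140:200,275:345] if k==0 else i[185:255,330:400]
    b=cv2.resize(b,None,fx=(7,7)[k]*8/10,fy=(7,7)[k]*8/10,interpolation=cv2.INTER_CUBIC)
    s=read_state();p=camera_params(c);R=Ro.from_rotvec(s["orientation"])
    for X in([0,0,.186],):
        q=cv2.Rodrigues(p["rotation"])[0].T@(s["tool_pos"]+R.apply(X)-p["position"]);print(c,X,round(p["cx"]-p["fx"]*q[0]/q[2],1),round(p["cy"]+p["fy"]*q[1]/q[2],1))
    o=b if k==0 else (o,b)
a,b=o;h=np.zeros((max(len(a),len(b)),800,3),np.uint8);h[:len(a),:a.shape[1]]=a;h[:len(b),400:400+b.shape[1]]=b
cv2.imwrite("pics/near.png",h)
```

```text
(array([-0.0006, -0.0001,  0.0483]), array([ 0.0023, -0.0022,  0.0009])) 3.325
scene [0, 0, 0.186] 309.5 164.5
top [0, 0, 0.186] 364.9 218.4
```

View pics/near.png

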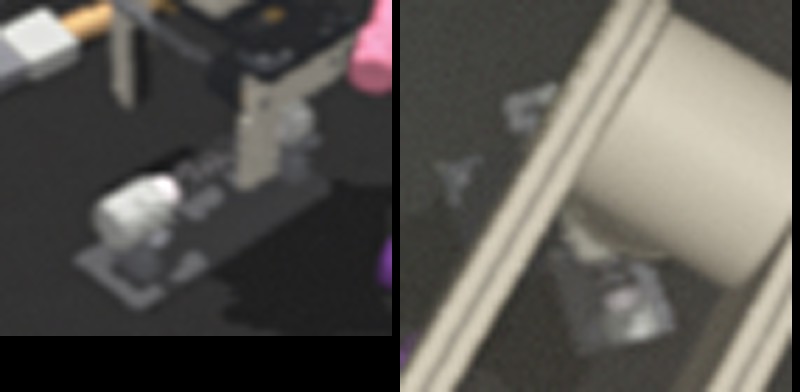

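The fingers straddle the handle evenly. Their midpoint at crop (190,146) projects down to about (190,183), and the balance point should be near (191,178). I'll go down the rest of the way and close.

Request:
carry_out([
  {"hand": 100, "x": 0, "y": 0, "z": 0.01, "ax": 0, "ay": 0, "az": 0},
  {"hand": 100, "x": 0, "y": 0, "z": 0.025, "ax": 0, "ay": 0, "az": 0},
  {"hand": 100, "x": 0, "y": 0, "z": 0.038, "ax": 0, "ay": 0, "az": 0},
  {"hand": 100, "x": 0, "y": 0, "z": 0.047, "ax": 0, "ay": 0, "az": 0},
  {"hand": 100, "x": 0, "y": 0, "z": 0.049, "ax": 0, "ay": 0, "az": 0},
  {"hand": 100, "x": 0, "y": 0, "z": 0.049, "ax": 0, "ay": 0, "az": 0},
  {"hand": 60, "x": 0, "y": 0, "z": 0.049, "ax": 0, "ay": 0, "az": 0},
  {"hand": 40, "x": 0, "y": 0, "z": 0.049, "ax": 0, "ay": 0, "az": 0},
], newtons=35)

```text
t: 4.42
tool_pos: [0.4705, -0.2444, 0.2162]
orientation: [3.114, 0.396, 0.004]
force: [0.2, -0.1, 0.0]
opening: 0.0778
gripper_force: 0.0
```

Request:
carry_out([
  {"hand": 30, "x": 0, "y": 0, "z": 0, "ax": 0, "ay": 0, "az": 0},
  {"hand": 26, "x": 0, "y": 0, "z": 0, "ax": 0, "ay": 0, "az": 0},
  {"hand": 22, "x": 0, "y": 0, "z": 0, "ax": 0, "ay": 0, "az": 0},
  {"hand": 15, "x": 0, "y": 0, "z": 0, "ax": 0, "ay": 0, "az": 0},
  {"hand": 0, "x": 0, "y": 0, "z": 0, "ax": 0, "ay": 0, "az": 0},
  {"hand": 0, "x": 0, "y": 0, "z": 0, "ax": 0, "ay": 0, "az": 0},
], newtons=35)

```text
t: 5.18
tool_pos: [0.4703, -0.2443, 0.2157]
orientation: [3.115, 0.396, 0.003]
force: [-0.5, -0.1, -0.3]
opening: 0.0188
gripper_force: 35.0
```

Run:
```python
from h import *
s=read_state();print(go([.47,-.2445,.05],.252),{k:s[k] for k in("t","force","wrist_torque","opening","gripper_force")})
```

```text
(array([-0.0003,  0.0001, -0.0013]), array([ 0.0018, -0.0016,  0.0008])) {'t': 5.175, 'force': array([-0.51694018, -0.0818486 , -0.29949127]), 'wrist_torque': array([ 0.01944858,  0.22118705, -0.02715654]), 'opening': 0.018809602437907372, 'gripper_force': 35.01482605934143}
```

Request:
carry_out([
  {"hand": 0, "x": 0, "y": 0, "z": -0.002, "ax": 0, "ay": 0, "az": 0},
  {"hand": 0, "x": 0, "y": 0, "z": -0.005, "ax": 0, "ay": 0, "az": 0},
  {"hand": 0, "x": 0, "y": 0, "z": -0.01, "ax": 0, "ay": 0, "az": 0},
  {"hand": 0, "x": 0, "y": 0, "z": -0.016, "ax": 0, "ay": 0, "az": 0},
  {"hand": 0, "x": 0, "y": 0, "z": -0.022, "ax": 0, "ay": 0, "az": 0},
  {"hand": 0, "x": 0, "y": 0, "z": -0.026, "ax": 0, "ay": 0, "az": 0},
  {"hand": 0, "x": 0, "y": 0, "z": -0.028, "ax": 0, "ay": 0, "az": 0},
  {"hand": 0, "x": 0, "y": 0, "z": -0.028, "ax": 0, "ay": 0, "az": 0},
])

```text
t: 6.18
tool_pos: [0.4703, -0.2443, 0.2439]
orientation: [3.115, 0.396, 0.003]
force: [0.6, -0.4, -3.2]
opening: 0.0189
gripper_force: 35.0
```

Run:
```python
from h import *
s=read_state();print({k:s[k] for k in("t","force","wrist_torque","opening","gripper_force")})
i,d=read_camera("scene");cv2.imwrite("pics/lift.png",cv2.resize(i[140:200,275:345],None,fx=8,fy=8,interpolation=cv2.INTER_CUBIC))
```

```text
{'t': 6.175, 'force': array([ 0.55113627, -0.39292582, -3.16507583]), 'wrist_torque': array([0.0420935 , 0.14494679, 0.04842484]), 'opening': 0.01889906527447621, 'gripper_force': 34.99917984008789}
```

View pics/lift.png

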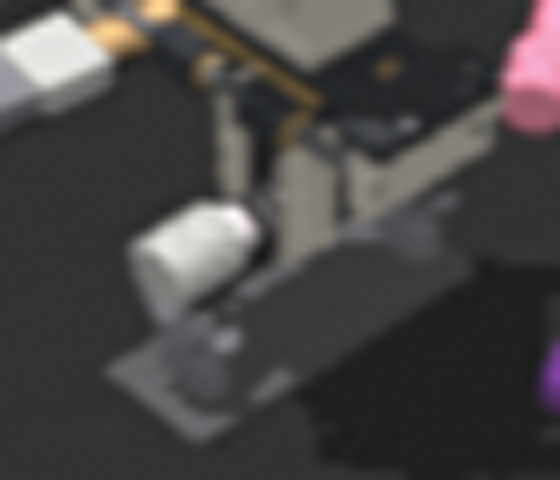

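The gauge is out of its saddles, with the long plug at crop (190,255). I'll check whether it is level using the depth image.

```bash
cat >> h.py <<'E'
def level(cam="scene",n=3):
    s=read_state();R=Ro.from_rotvec(s["orientation"]);p=camera_params(cam);C=cv2.Rodrigues(p["rotation"])[0]
    v,u=np.mgrid[:400,:640];A=[]
    for _ in range(n):
        d=read_camera(cam)[1];P=np.stack([(u-p["cx"])/p["fx"]*d,-(v-p["cy"])/p["fy"]*d,-d],-1)@C.T+p["position"]
        A.append(R.inv().apply((P-s["tool_pos"]).reshape(-1,3))-[0,0,.167])
    A=np.concatenate(A)
    for lo,hi in((.034,.042),(.042,.05),(.05,.058),(.058,.064),(-.086,-.07),(-.065,-.045),(-.045,-.025)):
        m=A[(A[:,0]>lo)&(A[:,0]<hi)&(abs(A[:,1])<.022)&(abs(A[:,2])<.024)]
        print(lo,len(m),"y",np.percentile(m[:,1],[5,50,95]).round(4) if len(m) else "","height",(-np.percentile(m[:,2],[5,50,95])).round(4) if len(m) else "")
    b=A[(abs(A[:,1])<.02)&(abs(A[:,2])<.02)][:,0];print("x extent",np.percentile(b,[.5,99.5]), np.histogram(b,np.arange(-.11,.1,.01)))
E
python3 -c "
from h import *
level()"
```

```text
0.034 60 y [-0.0157 -0.0097  0.0092] height [ 0.0177  0.0111 -0.0013]
0.042 59 y [-0.0151 -0.0111  0.0079] height [ 0.0173  0.0116 -0.0046]
0.05 61 y [-0.015  -0.0086  0.0047] height [ 0.0179  0.0124 -0.0035]
0.058 49 y [-0.0162 -0.0081  0.0085] height [ 0.0167  0.0124 -0.0039]
-0.086 0 y  height 
-0.065 0 y  height 
-0.045 9 y [-0.0107 -0.0087 -0.004 ] height [ 0.0094  0.     -0.0035]
x extent [-0.02869434  0.92970501] (array([  0,   0,   0,   0,   0,   0,   0,   4,   6,   0,  23, 115,  53,
        42,  59,  74,  81, 145,   3,   0]), array([-1.10000000e-01, -1.00000000e-01, -9.00000000e-02, -8.00000000e-02,
       -7.00000000e-02, -6.00000000e-02, -5.00000000e-02, -4.00000000e-02,
       -3.00000000e-02, -2.00000000e-02, -1.00000000e-02, -5.55111512e-17,
        1.00000000e-02,  2.00000000e-02,  3.00000000e-02,  4.00000000e-02,
        5.00000000e-02,  6.00000000e-02,  7.00000000e-02,  8.00000000e-02,
        9.00000000e-02]))
```

The plug top stays at a constant 17 mm above the grip along its length, so the gauge is level. Its end is at about 67 mm, so the grip is at the balance point. Lifting on.

Request:
carry_out([
  {"hand": 0, "x": 0, "y": 0, "z": -0.004, "ax": 0, "ay": 0, "az": 0},
  {"hand": 0, "x": 0, "y": 0, "z": -0.016, "ax": 0, "ay": 0, "az": 0},
  {"hand": 0, "x": 0, "y": 0, "z": -0.034, "ax": 0, "ay": 0, "az": 0},
  {"hand": 0, "x": 0, "y": 0, "z": -0.054, "ax": 0, "ay": 0, "az": 0},
  {"hand": 0, "x": 0, "y": 0, "z": -0.074, "ax": 0, "ay": 0, "az": 0},
  {"hand": 0, "x": 0, "y": 0, "z": -0.092, "ax": 0, "ay": 0, "az": 0},
  {"hand": 0, "x": 0, "y": 0, "z": -0.104, "ax": 0, "ay": 0, "az": 0},
  {"hand": 0, "x": 0, "y": 0, "z": -0.108, "ax": 0, "ay": 0, "az": 0},
])

```text
t: 7.38
tool_pos: [0.4702, -0.2442, 0.3529]
orientation: [3.114, 0.396, 0.005]
force: [0.5, -0.2, -4.1]
opening: 0.019
gripper_force: 35.0
```

```bash
python3 -c "
from h import *
s=read_state();print(go([.56,-.0125,.185],-.013),s['force'],s['wrist_torque'])"
```

```text
(array([ 0.1449, -0.2019,  0.0007]), array([ 0.0025, -0.003 ,  0.2658])) [ 0.45069904 -0.22706845 -4.12138088] [-0.02122795  0.15390652  0.00221172]
```

Request:
carry_out([
  {"hand": 0, "x": 0.002, "y": -0.003, "z": 0, "ax": 0, "ay": 0, "az": 0.004},
  {"hand": 0, "x": 0.007, "y": -0.01, "z": 0, "ax": 0, "ay": 0, "az": 0.013},
  {"hand": 0, "x": 0.015, "y": -0.021, "z": 0, "ax": 0, "ay": 0, "az": 0.028},
  {"hand": 0, "x": 0.025, "y": -0.035, "z": 0, "ax": 0, "ay": 0, "az": 0.046},
  {"hand": 0, "x": 0.036, "y": -0.05, "z": 0, "ax": 0, "ay": 0, "az": 0.066},
  {"hand": 0, "x": 0.048, "y": -0.067, "z": 0, "ax": 0, "ay": 0, "az": 0.088},
  {"hand": 0, "x": 0.06, "y": -0.084, "z": 0, "ax": 0.001, "ay": -0.001, "az": 0.11},
  {"hand": 0, "x": 0.072, "y": -0.101, "z": 0, "ax": 0.001, "ay": -0.001, "az": 0.133},
])

```text
t: 8.38
tool_pos: [0.5145, -0.127, 0.3508]
orientation: [-3.136, -0.187, 0.001]
force: [-0.5, -0.1, -3.5]
opening: 0.0189
gripper_force: 35.0
```

```bash
python3 -c "
from h import *
s=read_state();print(go([.56,-.0125,.185],-.013),s['force'],s['wrist_torque'])"
```

```text
(array([ 0.0587, -0.1083, -0.0012]), array([-0.0002,  0.0006,  0.132 ])) [-0.52573183 -0.08673535 -3.52270672] [-0.04391533  0.19113362 -0.01140748]
```

Request:
carry_out([
  {"hand": 0, "x": 0.009, "y": -0.016, "z": 0, "ax": 0, "ay": 0, "az": 0.02},
  {"hand": 0, "x": 0.018, "y": -0.032, "z": 0, "ax": 0, "ay": 0, "az": 0.04},
  {"hand": 0, "x": 0.027, "y": -0.048, "z": 0, "ax": 0, "ay": 0, "az": 0.06},
  {"hand": 0, "x": 0.035, "y": -0.063, "z": 0, "ax": 0, "ay": 0, "az": 0.08},
  {"hand": 0, "x": 0.043, "y": -0.078, "z": 0, "ax": 0, "ay": 0, "az": 0.1},
  {"hand": 0, "x": 0.049, "y": -0.089, "z": 0, "ax": 0, "ay": 0, "az": 0.115},
  {"hand": 0, "x": 0.053, "y": -0.097, "z": 0, "ax": 0, "ay": 0, "az": 0.125},
  {"hand": 0, "x": 0.055, "y": -0.1, "z": 0, "ax": 0, "ay": 0, "az": 0.13},
])

```text
t: 9.38
tool_pos: [0.5572, -0.022, 0.3515]
orientation: [3.141, -0.016, 0.001]
force: [-0.9, -0.3, -2.7]
opening: 0.0189
gripper_force: 35.0
```

Request:
carry_out([
  {"hand": 0, "x": 0, "y": 0, "z": 0, "ax": 0, "ay": 0, "az": 0},
  {"hand": 0, "x": 0, "y": 0, "z": 0, "ax": 0, "ay": 0, "az": 0},
  {"hand": 0, "x": 0, "y": 0, "z": 0, "ax": 0, "ay": 0, "az": 0},
])

```text
t: 9.75
tool_pos: [0.557, -0.0228, 0.3517]
orientation: [3.141, -0.017, 0.001]
force: [0.2, -0.4, -3.4]
opening: 0.0194
gripper_force: 35.0
```

```bash
python3 -c "
from h import *
s=read_state();print(go([.56,-.0125,.185],-.013),s['force'],s['wrist_torque'],s['t'])
level()
i,d=read_camera('scene');cv2.imwrite('pics/hold.png',cv2.resize(i[130:290,240:400],None,fx=3.7,fy=3.7,interpolation=cv2.INTER_CUBIC))
"
```

```text
(array([ 0.0028, -0.0104, -0.0003]), array([ 0.0006, -0.0009,  0.0023])) [ 0.17137447 -0.42919775 -3.41266251] [-0.0048277   0.17117556 -0.02843397] 9.75
0.034 108 y [-0.0148 -0.0089  0.0068] height [ 0.018   0.012  -0.0031]
0.042 85 y [-0.0148 -0.0083  0.0059] height [ 0.0181  0.0135 -0.0035]
0.05 103 y [-0.0152 -0.01    0.0085] height [ 0.0165  0.0123 -0.0045]
0.058 71 y [-0.0157 -0.0104  0.0057] height [ 0.0169  0.0128 -0.001 ]
-0.086 0 y  height 
-0.065 0 y  height 
-0.045 0 y  height 
x extent [-0.49861341  0.06854922] (array([  0,   0,   0,   0,   0,   0,   0,   0,   0,   0,   6, 136,  74,
        76,  95, 118, 123, 179,   0,   0]), array([-1.10000000e-01, -1.00000000e-01, -9.00000000e-02, -8.00000000e-02,
       -7.00000000e-02, -6.00000000e-02, -5.00000000e-02, -4.00000000e-02,
       -3.00000000e-02, -2.00000000e-02, -1.00000000e-02, -5.55111512e-17,
        1.00000000e-02,  2.00000000e-02,  3.00000000e-02,  4.00000000e-02,
        5.00000000e-02,  6.00000000e-02,  7.00000000e-02,  8.00000000e-02,
        9.00000000e-02]))
```

View pics/hold.png

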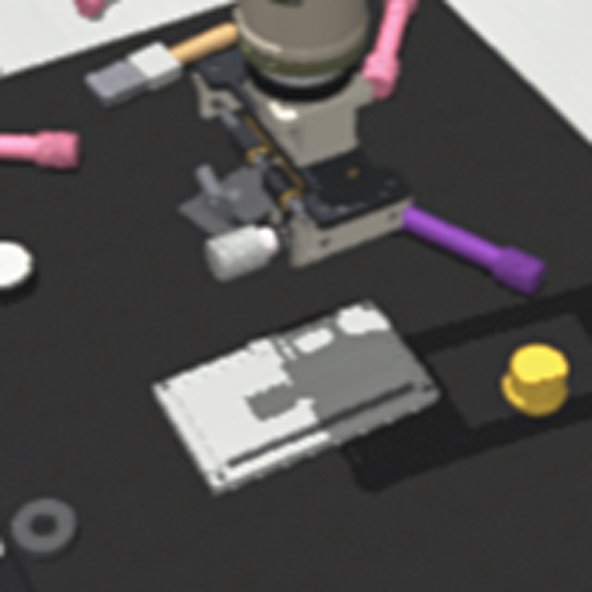

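The gauge is held level over the shut flap, with the plug at crop (240,250) and the flap at (297,395). A 10 mm correction in y remains, then I'll hold.

Request:
carry_out([
  {"hand": 0, "x": 0.001, "y": -0.002, "z": 0, "ax": 0, "ay": 0, "az": 0},
  {"hand": 0, "x": 0.002, "y": -0.005, "z": 0, "ax": 0, "ay": 0, "az": 0.001},
  {"hand": 0, "x": 0.003, "y": -0.008, "z": 0, "ax": 0, "ay": 0, "az": 0.002},
  {"hand": 0, "x": 0.003, "y": -0.0105, "z": 0, "ax": 0, "ay": 0, "az": 0.002},
  {"hand": 0, "x": 0.003, "y": -0.0105, "z": 0, "ax": 0, "ay": 0, "az": 0.002},
  {"hand": 0, "x": 0.003, "y": -0.0105, "z": 0, "ax": 0, "ay": 0, "az": 0.002},
  {"hand": 0, "x": 0.003, "y": -0.0105, "z": 0, "ax": 0, "ay": 0, "az": 0.002},
  {"hand": 0, "x": 0.003, "y": -0.0105, "z": 0, "ax": 0, "ay": 0, "az": 0.002},
])

```text
t: 10.95
tool_pos: [0.5602, -0.0121, 0.3517]
orientation: [3.141, -0.019, 0.001]
force: [0.6, -0.1, -3.5]
opening: 0.0195
gripper_force: 35.0
```

Request:
carry_out([
  {"hand": 0, "x": 0, "y": 0, "z": 0, "ax": 0, "ay": 0, "az": 0},
  {"hand": 0, "x": 0, "y": 0, "z": 0, "ax": 0, "ay": 0, "az": 0},
  {"hand": 0, "x": 0, "y": 0, "z": 0, "ax": 0, "ay": 0, "az": 0},
  {"hand": 0, "x": 0, "y": 0, "z": 0, "ax": 0, "ay": 0, "az": 0},
  {"hand": 0, "x": 0, "y": 0, "z": 0, "ax": 0, "ay": 0, "az": 0},
  {"hand": 0, "x": 0, "y": 0, "z": 0, "ax": 0, "ay": 0, "az": 0},
  {"hand": 0, "x": 0, "y": 0, "z": 0, "ax": 0, "ay": 0, "az": 0},
  {"hand": 0, "x": 0, "y": 0, "z": 0, "ax": 0, "ay": 0, "az": 0},
])

```text
t: 11.95
tool_pos: [0.5602, -0.012, 0.3517]
orientation: [3.141, -0.019, 0.001]
force: [0.3, -0.7, -3.6]
opening: 0.0191
gripper_force: 35.0
```

Request:
carry_out([
  {"hand": 0, "x": 0, "y": 0, "z": 0, "ax": 0, "ay": 0, "az": 0},
  {"hand": 0, "x": 0, "y": 0, "z": 0, "ax": 0, "ay": 0, "az": 0},
  {"hand": 0, "x": 0, "y": 0, "z": 0, "ax": 0, "ay": 0, "az": 0},
  {"hand": 0, "x": 0, "y": 0, "z": 0, "ax": 0, "ay": 0, "az": 0},
  {"hand": 0, "x": 0, "y": 0, "z": 0, "ax": 0, "ay": 0, "az": 0},
  {"hand": 0, "x": 0, "y": 0, "z": 0, "ax": 0, "ay": 0, "az": 0},
  {"hand": 0, "x": 0, "y": 0, "z": 0, "ax": 0, "ay": 0, "az": 0},
  {"hand": 0, "x": 0, "y": 0, "z": 0, "ax": 0, "ay": 0, "az": 0},
])

```text
t: 12.95
tool_pos: [0.5602, -0.012, 0.3517]
orientation: [3.141, -0.019, 0.001]
force: [0.9, -0.0, -3.9]
opening: 0.0193
gripper_force: 35.0
```

Request:
carry_out([
  {"hand": 0, "x": 0, "y": 0, "z": 0, "ax": 0, "ay": 0, "az": 0},
  {"hand": 0, "x": 0, "y": 0, "z": 0, "ax": 0, "ay": 0, "az": 0},
  {"hand": 0, "x": 0, "y": 0, "z": 0, "ax": 0, "ay": 0, "az": 0},
  {"hand": 0, "x": 0, "y": 0, "z": 0, "ax": 0, "ay": 0, "az": 0},
  {"hand": 0, "x": 0, "y": 0, "z": 0, "ax": 0, "ay": 0, "az": 0},
  {"hand": 0, "x": 0, "y": 0, "z": 0, "ax": 0, "ay": 0, "az": 0},
  {"hand": 0, "x": 0, "y": 0, "z": 0, "ax": 0, "ay": 0, "az": 0},
  {"hand": 0, "x": 0, "y": 0, "z": 0, "ax": 0, "ay": 0, "az": 0},
])

```text
t: 13.95
tool_pos: [0.5602, -0.012, 0.3517]
orientation: [3.141, -0.019, 0.001]
force: [0.4, -0.1, -4.2]
opening: 0.0189
gripper_force: 35.0
```

Request:
carry_out([
  {"hand": 0, "x": 0, "y": 0, "z": 0, "ax": 0, "ay": 0, "az": 0},
  {"hand": 0, "x": 0, "y": 0, "z": 0, "ax": 0, "ay": 0, "az": 0},
  {"hand": 0, "x": 0, "y": 0, "z": 0, "ax": 0, "ay": 0, "az": 0},
  {"hand": 0, "x": 0, "y": 0, "z": 0, "ax": 0, "ay": 0, "az": 0},
  {"hand": 0, "x": 0, "y": 0, "z": 0, "ax": 0, "ay": 0, "az": 0},
  {"hand": 0, "x": 0, "y": 0, "z": 0, "ax": 0, "ay": 0, "az": 0},
  {"hand": 0, "x": 0, "y": 0, "z": 0, "ax": 0, "ay": 0, "az": 0},
  {"hand": 0, "x": 0, "y": 0, "z": 0, "ax": 0, "ay": 0, "az": 0},
])

```text
t: 14.95
tool_pos: [0.5602, -0.012, 0.3517]
orientation: [3.141, -0.019, 0.001]
force: [0.1, 0.1, -3.5]
opening: 0.0193
gripper_force: 35.0
```

```bash
python3 -c "
from h import *
s=read_state();print(go([.56,-.0125,.185],-.013),s['force'],s['opening'],s['t'])
level()"
```

```text
(array([-0.0002,  0.0005, -0.0003]), array([ 0.0005, -0.0008,  0.0008])) [ 0.08541857  0.09202996 -3.53652512] 0.019305368767097954 14.95
0.034 104 y [-0.0144 -0.0087  0.0051] height [ 0.0178  0.0126 -0.0052]
0.042 91 y [-0.0154 -0.0085  0.0079] height [ 0.0177  0.0122 -0.0039]
0.05 97 y [-0.0158 -0.0086  0.007 ] height [ 0.0178  0.0119 -0.0019]
0.058 73 y [-0.0158 -0.0099  0.0048] height [ 0.018   0.0121 -0.0021]
-0.086 0 y  height 
-0.065 0 y  height 
-0.045 0 y  height 
x extent [-0.49700446  0.06855278] (array([  0,   0,   0,   0,   0,   0,   0,   0,   0,   0,   8, 124,  80,
        76, 100, 117, 122, 172,   0,   0]), array([-1.10000000e-01, -1.00000000e-01, -9.00000000e-02, -8.00000000e-02,
       -7.00000000e-02, -6.00000000e-02, -5.00000000e-02, -4.00000000e-02,
       -3.00000000e-02, -2.00000000e-02, -1.00000000e-02, -5.55111512e-17,
        1.00000000e-02,  2.00000000e-02,  3.00000000e-02,  4.00000000e-02,
        5.00000000e-02,  6.00000000e-02,  7.00000000e-02,  8.00000000e-02,
        9.00000000e-02]))
```

It has been level, still and in place for 4 s.

```bash
python3 -c "
from plant import robot
print(robot.close_job())"
```

```text
the job is handed in; nothing more can be done
None
```

I handed the job in at about 15 s with the larger plug gauge still held at 35 N, measured level and still for 4 s over the middle of the shut flap, in line with its long side and its axis 185 mm above the shelf; the hand-in call did not report a verdict.

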